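# Load the tray shaker

### The job

Put the loose blue-lidded tray squarely on top of the two trays piled on the shaker, edges flush with those below, setting it down gently, not dropping it. Then lay the steel hold-down bar with the orange grip, grip upwards, across the shaker's two blue posts so that it lies level in both saddles over the pile. Keep the pile square and leave the other things on the bench where they are.

Things in the scene. Friction and masses are not known exactly. Their poses are not given: they have to be found in the camera images.
- tray_new_center (a point): Flat rigid lidded incubation tray, a plain block 60 mm wide (its x) by 120 mm long (its y) by 24 mm high (z up): white body, blue lid with a white panel, flat top and bottom, about 0.14 kg. This point is its centre, 12 mm above its underside. This is the loose tray lying on the bench, to be put on the pile.
- tray_mid_center (a point): Flat rigid lidded incubation tray, a plain block 60 mm wide (its x) by 120 mm long (its y) by 24 mm high (z up): white body, blue lid with a white panel, flat top and bottom, about 0.14 kg. This point is its centre, 12 mm above its underside. This is the upper of the two trays already on the shaker; it lies loose on the lower one.
- tray_low_center (a point): Flat rigid lidded incubation tray, a plain block 60 mm wide (its x) by 120 mm long (its y) by 24 mm high (z up): white body, blue lid with a white panel, flat top and bottom, about 0.14 kg. This point is its centre, 12 mm above its underside. This is the lower tray on the shaker, loose on the rubber mat.
- bar_grip (a point): Centre of the orange grip of the steel hold-down bar. The bar is 18 mm wide (its x), 200 mm long (its y) and 12 mm thick, 0.25 kg; the grip is an upright block on the middle of its top, 18 mm wide (x), 50 mm long (y), 36 mm high, its faces flush with the bar's sides. This point is 30 mm above the bar's underside and 18 mm below the top of the grip. Starts lying on the bench, grip up; either way round will do.
- bar_base (a point): Middle of the underside of the hold-down bar, 30 mm below bar_grip; y along the bar, z up.
- platform (a point): Fixed white orbital shaker, 190 mm (x) by 250 mm (y) by 90 mm high, does not move. This point is the centre of the black rubber mat on its platform, 90 mm above the bench; z up, y from post to post. The pile stands here, trays' long sides along y, its top 138 mm above the bench with two trays and 162 mm with three.
- saddles (a point): Point midway between the saddle floors of the shaker's two blue posts, 168 mm above the bench (6 mm above a pile of three trays); axes as for platform. The posts stand 85 mm either way along y, 14 mm thick in y and 50 mm wide in x; each saddle is a flat-floored slot open upwards and along y, 32 mm wide in x between two lips 14 mm high. Bar laid here along y has its middle over this point.
- reagent: White reagent bottle with red cap, radius 30 mm, 150 mm high; bystander. Origin at centre of its underside.
- amber: Amber bottle with black cap, radius 35 mm, 160 mm high; bystander. Origin at centre of its underside.
- beaker: Glass beaker, radius 36 mm, 90 mm high; bystander. Origin at centre of its underside.
- dish: Clear petri dish, radius 47 mm, 18 mm high; bystander. Origin at centre of its underside.
- jar: White jar with blue cap, radius 33 mm, 80 mm high; bystander. Origin at centre of its underside.
- tipbox: Yellow open divided box, 90 by 120 by 50 mm; bystander. Origin at centre of its underside.

How it is judged (in metres and radians):
On the way:
1. the loose tray lies squarely on the pile, let go, before the bar is laid (horizontal distance between tray_new_center and tray_mid_center below 0.008 m and angle between the y axis of tray_new_center and the y axis of tray_mid_center, either way round below 0.1 rad and angle between each of tray_new_center, tray_mid_center's own z axis and vertical below 0.05 rad and z of tray_new_center in the frame of tray_mid_center between 0.02 and 0.028 m and horizontal distance between tray_mid_center and tray_low_center below 0.008 m and angle between the y axis of tray_mid_center and the y axis of tray_low_center, either way round below 0.1 rad and z of tray_mid_center in the frame of tray_low_center between 0.02 and 0.028 m and horizontal distance between tray_low_center and platform below 0.015 m and angle between the y axis of tray_low_center and the y axis of platform, either way round below 0.12 rad and z of tray_low_center in the frame of platform between 0.008 and 0.016 m and contact force between tray_new and the fingers below 0.1 N and distance between bar_base and saddles above 0.05 m), for 0.2 s.
At the end, for the whole second after the job is handed in: Three trays in one flat pile, each within 8 mm and 0.10 rad of the one below, the lowest within 15 mm and 0.12 rad of the mat's centre and axes. Bar level, grip up, in both saddles: height within 4 mm, middle within 12 mm, along the posts within 0.12 rad. All at rest (horizontal distance between tray_new_center and tray_mid_center below 0.008 m and angle between the y axis of tray_new_center and the y axis of tray_mid_center, either way round below 0.1 rad and angle between each of tray_new_center, tray_mid_center, bar_base's own z axis and vertical below 0.05 rad and z of tray_new_center in the frame of tray_mid_center between 0.02 and 0.028 m and horizontal distance between tray_mid_center and tray_low_center below 0.008 m and angle between the y axis of tray_mid_center and the y axis of tray_low_center, either way round below 0.1 rad and z of tray_mid_center in the frame of tray_low_center between 0.02 and 0.028 m and horizontal distance between tray_low_center and platform below 0.015 m and angle between the y axis of tray_low_center and the y axis of platform, either way round below 0.12 rad and z of tray_low_center in the frame of platform between 0.008 and 0.016 m and horizontal distance between bar_base and saddles below 0.012 m and angle between the y axis of bar_base and the y axis of saddles, either way round below 0.12 rad and z of bar_base in the frame of saddles between -0.004 and 0.004 m and linear speed of each of tray_new, bar below 0.02 m/s); the robot touches nothing.
It fails at once if the tray is dropped: it falls freely, out of the fingers, by more than about 13 mm (contact force between tray_new and the fingers below 0.05 N and contact force between tray_new and anything else below 0.05 N and linear speed of tray_new above 0.5 m/s).
It fails at once if a bystander is shifted by more than 30 mm or knocked over (distance of any of reagent, amber, beaker, dish, jar, tipbox from where it was at the start of the episode above 0.03 m or angle between any of reagent, amber, beaker, dish, jar, tipbox's own z axis and vertical above 0.4 rad).
It also fails if it takes over 58 s, if anything falls off the work surface, if the arm or the gripper's body presses on something with over 40 N, if the wrist force passes 120 N, or if a joint passes its speed limit or range.

### The arm

A 6-joint arm with a two-finger parallel gripper is mounted at the origin on the work surface. World frame = base frame: x ahead of the robot, y to its left, z up, the work surface at z = 0. Lengths are in m, angles in degrees, forces in N, time in s.
With the tool pointing down it reaches from about 0.4 to 0.825 m from the base axis. Payload 7 kg.
Tool frame: the origin (TCP) lies at the very end of the fingers, on their centre line; the grasp point (between the pads) lies 19 mm behind it; z points along the fingers, y is the line along which they close (so a half turn about z gives the same grasp; the last joint's range is limited). The gripper opens to 88 mm and grips with 3 to 60 N. Pads are 19 mm wide; open, the fingers measure 130 mm over their backs; the gripper's body (78 mm by 193 mm) begins 47 mm behind the grasp point.
Start: joints at [88.356, 20.546, 0.682, 0, -70.136, -16.507], TCP at [0.21, 0.641, 0.199] pointing down, gripper open.
Joint ranges: [-176.03, 176.03], [-82.01, 121.73], [-58.28, 71.71], [-173.87, 95.51], [-174.79, -0.11], [-173.66, 173.66]. Speed limits (degrees/s): [136.94, 136.94, 172.46, 180, 180, 180].

### API

Orientations are given as [roll, pitch, yaw] about the fixed x, y, z axes, in that order (R = Rz(yaw) Ry(pitch) Rx(roll)).
In Python, from plant import ctrl gives the robot as it stands.
- The arm moves only by the tool carry_out, never from a script. Its argument "deltas" is a list that holds one entry, the list of rows, each a list of 5 numbers: the shift along the tool's x, y, z scaled (see below), then the turn about the tool's z scaled (see below), then the opening, from -1 (shut) to 1 (fully open). A call has 1 to 5 rows; each row is the pose to reach, as a shift and turn from the pose commanded when the call began, along the tool's axes at that moment, turning the shorter way round; what a row does not reach only later rows make up. The controller multiplies each number of a shift by 20 cm and each number of a turn by 2 pi rad. A row lasts 1/10 s, in which the tool goes at most 50 mm and 8.59 degrees, less where a joint would pass 70% of its speed; a pose out of reach is approached as far as the arm can. A call with a number of a shift or a turn outside -1 to 1 is refused whole. A call with a gripper value outside its range is refused whole. The fingers move at their own pace and stop on an object; the grip force is fixed at half the most. Time passes only in rows, so rows that repeat a pose let the fingers close. It gives the time, the measured TCP pose, the force, the opening and the grip force at its end, in the units of the state.
- ctrl.get_obs(): the state, without advancing time (a new reading comes with each control period).
- ctrl.snapshot(name): name is "scene" or "top"; returns a dict with "color" (400x640x3 uint8, red, green, blue), "camera_matrix" (3x3 intrinsics, pixels), "R" (3x3) and "t" (3): a world point X has camera coordinates R X + t. Camera axes: x right, y down, z forward; pixel columns grow to the right and rows downward; lengths in m; the calibration is good to about 2 mm. A picture is of the moment at which its call begins. There is no depth.
- ctrl.close_job(): hands the job in; it is judged then, once.
Trained networks look in a picture, given as the dict that the camera call returned (one of the last four; its "shot" number tells which), for a name from the list of things; names that differ only in an ending like _2 or _b are one class to them, and where a whole thing is asked for, a point or a joint stands for the part that bears it (a point fixed in the world has none). Each returns a list of dicts, best first, with "p" (0 to 1); they miss things now and then, are a little off and sometimes report something else, mostly with a low value. They report only what shows in the picture. A call takes as long as a camera call.
- ctrl.search_frame(picture, name): "centre" ([column, row] in pixels, amid what is visible of it).
- ctrl.silhouettes(picture, name): "mask" (400x640 bool, what is visible of it) and "centre" ([column, row] in pixels, amid what is visible of it).
- ctrl.spot_point(picture, name): "centre" ([column, row] in pixels: a listed point, or the origin of a listed thing).
The state is a dict: "clock": time; "joint_pos": joint angles; "qvel": joint speeds; "tau": joint torques, N m; "tool_pos": TCP position; "orientation": TCP orientation; "force": force on the tool from outside, world axes, zero at the start; "moment": the same for the moment, N m; "opening": finger opening in m; "gripper_force": force on a finger pad.
Only numpy, scipy, OpenCV 4.12 (cv2) and the standard library are available. Lean on these libraries where they do the work, as an engineer would, in place of code of your own. Each camera call takes 0.05 s, during which the arm holds its last target. There are 200 camera calls.

## Working session

There is one attempt and no reset: what is moved stays moved. The work goes in short steps, Python scripts to look and compute and a tool call to move; the robot and the scene stay as the last step left them, time stands still between calls to the robot, and variables do not carry over. Pictures are saved under pics/ and viewed, at most 12 in all, crops included, and the job is handed in when it is done.

Besides the shell and the picture viewer there is one more tool, called after ">>>" by a JSON object that holds its "fn" and its "kwargs", one argument or row to a line. carry_out: Moves the arm, as the interface text tells. Its arguments: {"type":"object","properties":{"deltas":{"type":"array"}},"required":["deltas"]}

```bash
mkdir -p pics; ls
cat > h.py <<'E'
import numpy as np,cv2
from plant import ctrl
def ray(s,px):
    K=np.array(s["camera_matrix"]);R=np.array(s["R"]);t=np.array(s["t"])
    d=R.T@np.linalg.solve(K,[px[0],px[1],1]);return -R.T@t,d
def atz(s,px,z):
    o,d=ray(s,px);return o+d*(z-o[2])/d[2]
def proj(s,X):
    c=np.array(s["R"])@np.array(X)+np.array(s["t"]);u=np.array(s["camera_matrix"])@c;return u[:2]/u[2]
def save(s,n): cv2.imwrite("pics/"+n+".png",s["color"][:,:,::-1])
E
python3 - <<'E'
from h import *
o=ctrl.get_obs();print(o["clock"],o["tool_pos"],o["orientation"],o["opening"],o["force"])
T=ctrl.snapshot("top");S=ctrl.snapshot("scene");save(T,"top0");save(S,"scene0")
for s in(T,S):print("cam",ray(s,(320,200)))
Z=dict(tray_new_center=.012,tray_mid_center=.126,tray_low_center=.102,bar_grip=.03,bar_base=0,platform=.09,saddles=.168,reagent=0,amber=0,beaker=0,dish=0,jar=0,tipbox=0)
for n,z in Z.items():
  for l,s in(("T",T),("S",S)):
    for r in ctrl.spot_point(s,n)[:2]:print(n,l,round(r["p"],2),np.round(r["centre"],1),atz(s,r["centre"],z).round(4)[:2])
for n,z in(("tray_new_center",.024),("bar_grip",.048),("tray_mid_center",.138)):
  for l,s in(("T",T),("S",S)):
    for r in ctrl.silhouettes(s,n)[:2]:
      m=r["mask"].astype(np.uint8);c=max(cv2.findContours(m,0,2)[0],key=cv2.contourArea)
      P=np.array([atz(s,p[0],z)[:2] for p in c],np.float32);print(n,l,round(r["p"],2),cv2.minAreaRect(P))
E
```

```text
pics
0.0 [0.21012408 0.64088462 0.19821113] [ 1.79903558e+02 -8.36639446e-03 -1.81571719e+01] 0.08798053819595313 [ 0.32411024  0.74380772 -0.45290031]
cam (array([ 0.30223951, -0.00300818,  1.35644092]), array([ 0.2278186 ,  0.02619261, -0.9735973 ]))
cam (array([1.58095182, 0.3066649 , 1.26607135]), array([-0.64917175, -0.18428662, -0.73801347]))
tray_new_center T 0.94 [376.4 212.6] [ 0.5964 -0.1574]
tray_new_center T 0.64 [407.6 267.1] [ 0.4298 -0.2732]
tray_new_center S 0.94 [260.9 221.8] [ 0.6197 -0.1593]
tray_mid_center S 0.61 [388.  205.6] [0.5432 0.2206]
tray_mid_center S 0.44 [246.4 175.9] [ 0.545  -0.2257]
tray_low_center T 0.43 [258.7 210.6] [0.5398 0.2153]
tray_low_center S 0.46 [384.  214.9] [0.5611 0.2145]
bar_grip T 0.76 [409.5 263.1] [ 0.4414 -0.2747]
bar_grip S 0.56 [246.  172.6] [ 0.4434 -0.2777]
bar_base T 0.85 [406.7 267.4] [ 0.4296 -0.2728]
bar_base S 0.73 [248.4 178.2] [ 0.439  -0.2738]
platform T 0.93 [259.7 206.4] [0.5558 0.2163]
platform S 0.93 [384.9 213.8] [0.5456 0.2153]
saddles T 0.7 [252.4 201.4] [0.5525 0.2264]
saddles S 0.97 [389.8 202.7] [0.569  0.226
[... 824 characters left out ...]
(0.07963038235902786, 0.12335160374641418), 19.17618751525879)
bar_grip T 0.69 ((0.43599385023117065, -0.26651132106781006), (0.027845997363328934, 0.18822790682315826), 2.275221109390259)
bar_grip S 0.84 ((0.46423590183258057, -0.25784170627593994), (0.06123039871454239, 0.19551579654216766), 0.3033957779407501)
tray_mid_center T 0.8 ((0.5480196475982666, 0.22122804820537567), (0.1297219842672348, 0.0676075741648674), 82.03046417236328)
tray_mid_center S 0.61 ((0.5646978616714478, 0.2192225307226181), (0.12647882103919983, 0.08104541897773743), 81.01717376708984)
tray_mid_center S 0.3 ((0.8305672407150269, -0.21788445115089417), (0.11361198127269745, 0.06377538293600082), 37.59346008300781)
```

Run:
```python
import cv2
a=cv2.imread("pics/top0.png");b=cv2.imread("pics/scene0.png")
A=cv2.resize(a[130:330,160:500],None,fx=2.3,fy=2.3,interpolation=2)
cv2.imwrite("pics/a.png",A);cv2.imwrite("pics/b.png",cv2.resize(b[120:320,160:500],None,fx=2.3,fy=2.3,interpolation=2))
```

```text
(no output)
```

View pics/a.png

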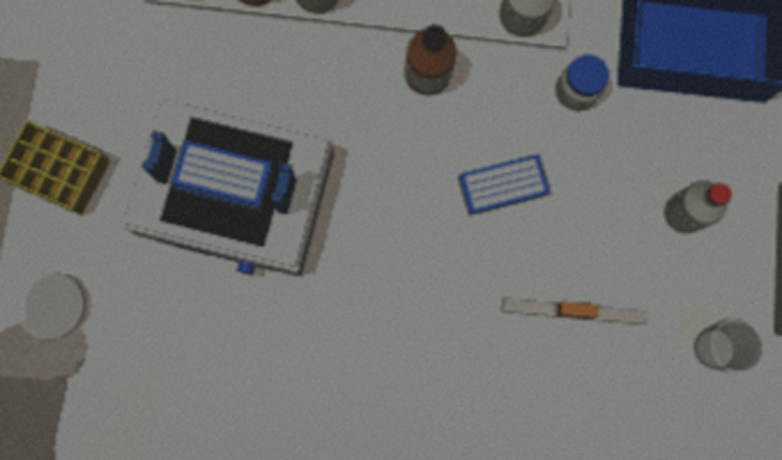

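View pics/b.png

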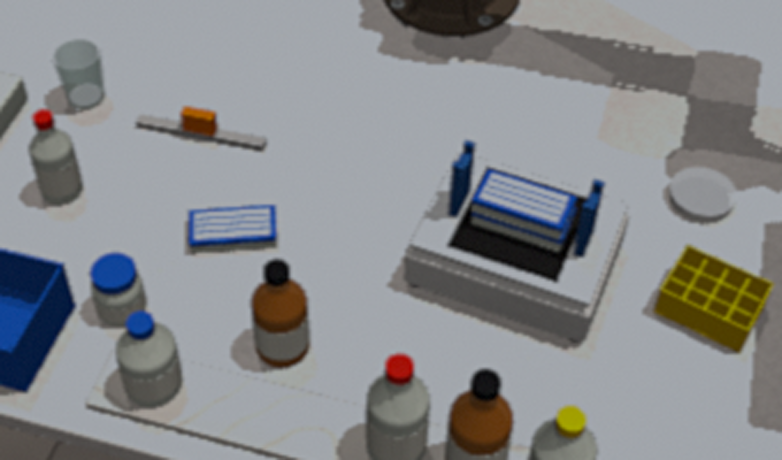

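The top view shows the loose tray at crop (505,184), the bar at (575,310) and the pile at (222,175) between the posts. The scene view confirms this, with nothing close to the grasps. Next I'll fit the poses.

```bash
cat > fit.py <<'E'
from h import *
from scipy.optimize import minimize
F=4
def box(x,y,a,dx,dy,z0,z1,ox=0,oy=0):
    c,s=np.cos(a),np.sin(a)
    return [(x+c*(ox+i*dx/2)-s*(oy+j*dy/2),y+s*(ox+i*dx/2)+c*(oy+j*dy/2),z) for i in(-1,1) for j in(-1,1) for z in(z0,z1)]
def render(s,boxes):
    m=np.zeros((400*F,640*F),np.uint8)
    for b in boxes:
        p=np.array([(proj(s,X)+.5)*F for X in b])
        cv2.fillConvexPoly(m,cv2.convexHull((p*16).round().astype(np.int32)),1,8,4)
    return m
def fit(pairs,boxesf,x0):
    M=[(s,cv2.resize(m.astype(np.float32),None,fx=F,fy=F,interpolation=1)) for s,m in pairs]
    def cost(v):
        v=np.array(v)*[1,1,10]; t=0
        for s,m in M:
            r=render(s,boxesf(v)); t+=1-np.minimum(m,r).sum()/np.maximum(m,r).sum()
        return t/len(M)
    x0=np.array(x0)/[1,1,10]
    r=minimize(cost,x0,method="Nelder-Mead",options=dict(initial_simplex=[x0]+[x0+np.eye(3)[i]*.012 for i in range(3)],xatol=2e-5,fatol=1e-5,maxiter=150))
    return r.x*[1,1,10],r.fun
trayf=lambda z:lambda v:[box(*v,.06,.12,z,z+.024)]
barf=lambda z:lambda v:[box(*v,.018,.2,z,z+.012),box(*v,.018,.05,z+.012,z+.048)]
def rect(s,v,z,hx=45,hy=75):
    # rectified patch, 1 mm px, rows=tray y, cols=tray x
    x,y,a=v;c,sn=np.cos(a),np.sin(a)
    src=[];dst=[]
    for i,j in((-hx,-hy),(hx,-hy),(hx,hy),(-hx,hy)):
        src.append(proj(s,(x+(c*i-sn*j)/1e3,y+(sn*i+c*j)/1e3,z)));dst.append((i+hx,j+hy))
    H=cv2.getPerspectiveTransform(np.float32(src),np.float32(dst))
    return cv2.warpPerspective(s["color"],H,(2*hx+1,2*hy+1),flags=cv2.INTER_CUBIC)
E
python3 - <<'E'
from fit import *
T=ctrl.snapshot("top");S=ctrl.snapshot("scene")
def masks(n): return [(s,ctrl.silhouettes(s,n)[0]["mask"]) for s in(T,S)]
mt=masks("tray_new_center");mb=masks("bar_base")
for nm,m,f,x0 in(("tray",mt,trayf(0),(.605,-.16,.33)),("bar",mb,barf(0),(.436,-.27,.03))):
    for p in(m,m[:1],m[1:]):
        if nm=="tray":
            r=min((fit(p,f,x0[:2]+(a,)) for a in(.33,-.1)),key=lambda q:q[1])
        else: r=min((fit(p,f,x0[:2]+(a,)) for a in(.15,-.1)),key=lambda q:q[1])
        print(nm,np.round(r[0],4),round(r[1],3))
        if p is m and nm=="tray": vt=r[0]
np.save("vt.npy",vt)
# dark mat
for s in(T,S):
    hsv=cv2.cvtColor(s["color"],cv2.COLOR_RGB2HSV)
    c=proj(s,(.55,.217,.09)).astype(int)
    m=(hsv[...,2]<45).astype(np.uint8);w=np.zeros_like(m);w[c[1]-40:c[1]+45,c[0]-45:c[0]+45]=1;m*=w
    n,l,st,_=cv2.connectedComponentsWithStats(m);print(st[1:][st[1:,4]>60].tolist())
    pts=np.argwhere(m)[:,::-1];P=np.array([atz(s,p,.09)[:2] for p in pts],np.float32);print("mat",cv2.minAreaRect(P))
vm=np.array([.55,.22,-.15])
ref=[rect(s,vt,.024) for s in(T,S)];pl=[rect(s,vm,.138) for s in(T,S)]
row=np.hstack([cv2.resize(i,None,fx=2,fy=2,interpolation=1) for i in ref+pl])
big=cv2.resize(S["color"][150:260,330:450],None,fx=2.7,fy=2.7,interpolation=2);big2=cv2.resize(T["color"][150:260,200:320],None,fx=2.7,fy=2.7,interpolation=2)
b=np.hstack([big,big2]);b=cv2.copyMakeBorder(b,0,0,0,row.shape[1]-b.shape[1],0) if b.shape[1]<=row.shape[1] else b[:,:row.shape[1]]
cv2.imwrite("pics/c.png",np.vstack([row,b])[:600,:,::-1])
E
```

```text
tray [ 0.6083 -0.1635  0.4156] 0.112
tray [ 0.6061 -0.1602  0.4376] 0.129
tray [ 0.6089 -0.1642  0.392 ] 0.074
bar [ 0.4392 -0.2788  0.0258] 0.145
bar [ 0.4385 -0.2756  0.0261] 0.146
bar [ 0.4411 -0.2792  0.0242] 0.102
[[231, 182, 57, 54, 1175], [225, 190, 11, 19, 98]]
mat ((0.5498949885368347, 0.22731301188468933), (0.1951739639043808, 0.1456749141216278), 82.75071716308594)
[[356, 206, 58, 36, 671]]
mat ((0.5398774147033691, 0.21047210693359375), (0.1960299015045166, 0.17098373174667358), 82.5295181274414)
```

View pics/c.png

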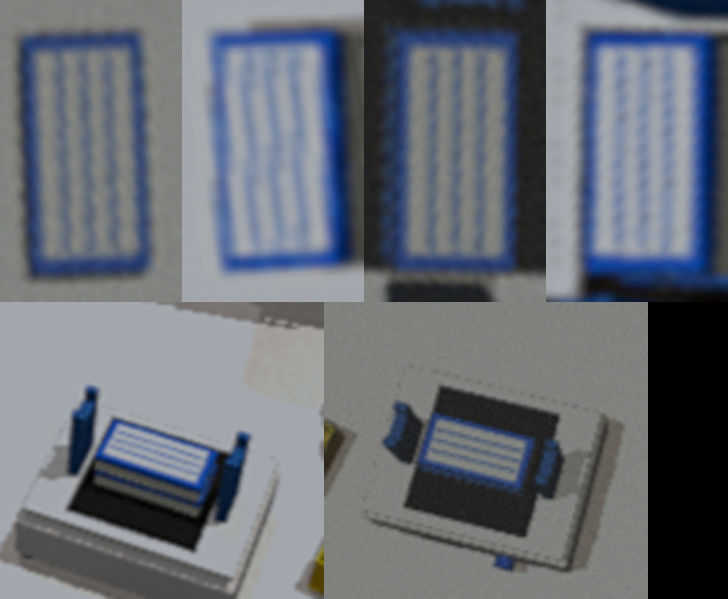

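The rectified patches show the loose tray's yaw is over-fitted by about 0.04 rad, and the pile sits at about -0.15 rad. I'll refine both from the lid panels, and fit the saddles from the posts.

```bash
cat > panel.py <<'E'
from fit import *
def blue(img):
    h=cv2.cvtColor(img,cv2.COLOR_RGB2HSV);return ((h[...,0]>100)&(h[...,0]<130)&(h[...,1]>120)).astype(np.uint8)
def panel(s,v,z,k=4):
    """lid panel centre & yaw from rectified patch"""
    v=np.array(v,float)
    for _ in range(3):
        im=cv2.resize(rect(s,v,z),None,fx=k,fy=k,interpolation=1)
        b=blue(im)
        b=cv2.morphologyEx(b,cv2.MORPH_CLOSE,np.ones((5,5),np.uint8))
        cs,hi=cv2.findContours(b,cv2.RETR_CCOMP,cv2.CHAIN_APPROX_NONE)
        pts=[c for c,h in zip(cs,hi[0]) if h[3]>=0 and cv2.contourArea(c)>150]
        if not pts: return None
        P=np.vstack(pts).astype(np.float32)
        (cx,cy),(w,h),a=cv2.minAreaRect(P)
        if w>h: w,h,a=h,w,a-90
        a=(a+90)%180-90
        dx=((cx+.5)/k-.5-45)/1e3;dy=((cy+.5)/k-.5-75)/1e3
        c,sn=np.cos(v[2]),np.sin(v[2])
        v=v+[c*dx-sn*dy,sn*dx+c*dy,np.radians(a)]
    return v,(w/k,h/k)
E
python3 - <<'E'
from panel import *
T=ctrl.snapshot("top");S=ctrl.snapshot("scene")
for nm,v,z in(("new",(.607,-.162,.38),.024),("mid",(.55,.22,-.15),.138)):
  for s in(T,S):print(nm,panel(s,v,z))
# posts
def posts(v):
    o=[]
    for y in(-.085,.085):
        o.append(box(*v,.05,.014,.09,.168,0,y))
        for x in(-.0205,.0205):o.append(box(*v,.009,.014,.168,.182,x,y))
    return o
obs=[]
for s in(T,S):
    b=blue(s["color"]);near=cv2.dilate(cv2.resize(render(s,posts((.55,.22,-.15))),(640,400),interpolation=0),np.ones((15,15)))
    ig=cv2.dilate(cv2.resize(render(s,[box(.55,.22,-.15,.064,.124,.09,.138)]),(640,400),interpolation=0),np.ones((3,3)))
    obs.append((s,b*near,ig));
def cost(v,O):
    t=0
    for s,b,ig in O:
        r=cv2.resize(render(s,posts(v*[1,1,10])).astype(np.float32),(640,400),interpolation=cv2.INTER_AREA)*(1-ig);m=b*(1-ig)
        t+=1-np.minimum(m,r).sum()/np.maximum(m,r).sum()
    return t/len(O)
for O in(obs,obs[:1],obs[1:]):
    x0=np.array([.55,.22,-.015]);r=minimize(cost,x0,(O,),method="Nelder-Mead",options=dict(initial_simplex=[x0]+[x0+np.eye(3)[i]*.01 for i in range(3)]))
    print("posts",r.x*[1,1,10],r.fun)
C=[(243,181.5),(286.7,191.1),(275.6,236.3),(230,226.3)]
W=[atz(T,c,.09)[:2] for c in C];print("mat",np.round(W,3).tolist(),np.mean(W,0), "yaws",[np.arctan2(-(a-b)[0],(a-b)[1]) for a,b in((W[0],W[1]),(W[3],W[2]))])
# bar: orange grip centroid
for s in(T,S):
    h=cv2.cvtColor(s["color"],cv2.COLOR_RGB2HSV);m=((h[...,0]<20)&(h[...,1]>130)).astype(np.uint8)
    c=proj(s,(.44,-.277,.03)).astype(int);w=np.zeros_like(m);w[c[1]-15:c[1]+15,c[0]-20:c[0]+20]=1
    m*=w
    for a in(.05,-.05):print("grip",m.sum(),fit([(s,m)],lambda v:[box(*v,.018,.05,.012,.048)],(.44,-.277,a)))
E
```

```text
new None
new None
mid (array([ 0.5507111 ,  0.22022754, -0.1365155 ]), (52.75, 108.25))
mid (array([ 0.55340285,  0.21996929, -0.14574471]), (53.24999237060547, 107.24998474121094))
posts [ 0.55253648  0.21815037 -0.09355365] 0.5320574641227722
posts [ 0.55821005  0.23163425 -0.13937077] 0.6911678314208984
posts [ 0.55260966  0.2173161  -0.09185543] 0.3159736394882202
mat [[0.63, 0.281], [0.615, 0.139], [0.468, 0.154], [0.482, 0.298]] [0.5487109  0.21794103] yaws [np.float64(-0.1035550861048972), np.float64(-0.09755342233633427)]
grip 82 (array([ 0.43810899, -0.28046059,  0.11909448]), np.float64(0.33277779817581177))
grip 82 (array([ 0.43790553, -0.28041882,  0.14577827]), np.float64(0.3358287215232849))
grip 141 (array([ 0.44212382, -0.27716178, -0.04446504]), np.float64(0.22209703922271729))
grip 141 (array([ 0.44254551, -0.27721009, -0.10132114]), np.float64(0.2215358018875122))
```

```bash
sed -i 's/def panel(s,v,z,k=4)/def panel(s,v,z,k=4,cl=5)/; s/np.ones((5,5)/np.ones((cl,cl)/' panel.py; sed -i 's/>120)).astype/>SAT)).astype/; s/^def blue/SAT=120\ndef blue/' panel.py
python3 - <<'E'
import panel as p;from panel import *
T=ctrl.snapshot("top");S=ctrl.snapshot("scene")
for sat,cl in((120,9),(100,7),(80,5),(60,5)):
  p.SAT=sat
  for nm,v,z in(("new",(.607,-.162,.38),.024),("mid",(.55,.22,-.15),.138)):
    print(sat,nm,[panel(s,v,z,cl=cl) for s in(T,S)])
E
```

```text
120 new [None, None]
120 mid [(array([ 0.55073659,  0.22032596, -0.13520818]), (52.74999237060547, 108.24998474121094)), (array([ 0.55338213,  0.21996934, -0.14578062]), (53.25, 107.25))]
100 new [(array([ 0.60580268, -0.1634172 ,  0.3722482 ]), (51.25, 106.75)), None]
100 mid [(array([ 0.55073382,  0.22033399, -0.13525181]), (51.25, 106.75)), (array([ 0.55354616,  0.21977687, -0.13739563]), (50.74999237060547, 106.24998474121094))]
80 new [(array([ 0.6057689 , -0.16348725,  0.37042008]), (49.75, 105.5)), (array([ 0.6092634 , -0.16337044,  0.37447538]), (50.41510009765625, 104.16213989257812))]
80 mid [(array([ 0.55069688,  0.2204004 , -0.13728882]), (49.74999237060547, 105.74998474121094)), (array([ 0.55366057,  0.21973498, -0.13684287]), (49.24999237060547, 104.99998474121094))]
60 new [(array([ 0.60571698, -0.16333341,  0.37085391]), (48.75, 104.25)), (array([ 0.60937369, -0.16333101,  0.37447514]), (48.24999237060547, 102.74998474121094))]
60 mid [(array([ 0.55081674,  0.22038309, -0.13774019]), (48.5, 104.5)), (array([ 0.55367395,  0.21970321, -0.13793686]), (47.494140625, 103.71764373779297))]
```

>>> {"fn": "carry_out", "kwargs": {
  "deltas": [
    [[0, 0, 0, 0, 1]]
  ]
}}

```text
clock: 2.3
tool_pos: [0.2103, 0.6414, 0.1991]
orientation: [180.0, -0.0, -18.2]
force: [-0.2, 0.3, 0.0]
opening: 0.0879
gripper_force: 0.0
```

Create go.py:
```python
import sys;from h import *
o=ctrl.get_obs();x,y,z,w=map(float,sys.argv[1:5]);p=np.array(o["tool_pos"])
from scipy.spatial.transform import Rotation as Ro
R=Ro.from_euler("xyz",o["orientation"],degrees=True);d=R.inv().apply(np.array([x,y,z])-p)
t=-((w-o["orientation"][2]+180)%360-180)
print(o["clock"],p.round(4),"scaled",(d/.2).round(4),"turn",round(t/360,4),"dist",np.linalg.norm(d).round(3),"min rows",np.linalg.norm(d)/.05,abs(t)/8.59)
```

```text
(no output)
```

>>> {"fn": "carry_out", "kwargs": {
  "deltas": [
    [[0.75, 0.76, -0.25, 0.07, 1], [0.75, 0.76, -0.25, 0.07, 1], [0.75, 0.76, -0.25, 0.07, 1], [0.75, 0.76, -0.25, 0.07, 1], [0.75, 0.76, -0.25, 0.07, 1]]
  ]
}}

```text
clock: 2.8
tool_pos: [0.3068, 0.4474, 0.2511]
orientation: [-179.9, 0.0, -43.4]
force: [0.9, 1.3, -0.2]
opening: 0.0876
gripper_force: 0.0
```

```bash
python3 go.py .6075 -.1634 .15 -68.7
```

```text
2.8 [0.3068 0.4474 0.2511] scaled [3.1918 1.1847 0.5005] turn 0.0702 dist 0.688 min rows 13.764632054627755 2.940224202194876
```

>>> {"fn": "carry_out", "kwargs": {
  "deltas": [
    [[1, 0.37, 0, 0, 1], [1, 0.37, 0, 0, 1], [1, 0.37, 0, 0, 1], [1, 0.37, 0, 0, 1], [1, 0.37, 0, 0, 1]]
  ]
}}

```text
clock: 3.3
tool_pos: [0.401, 0.2559, 0.2496]
orientation: [-180.0, -0.0, -43.5]
force: [0.9, 0.9, 0.4]
opening: 0.0874
gripper_force: 0.0
```

>>> {"fn": "carry_out", "kwargs": {
  "deltas": [
    [[1, 0.37, 0, 0, 1], [1, 0.37, 0, 0, 1], [1, 0.37, 0, 0, 1], [1, 0.37, 0, 0, 1], [1, 0.37, 0, 0, 1]]
  ]
}}

```text
clock: 3.8
tool_pos: [0.496, 0.0649, 0.249]
orientation: [180.0, -0.0, -43.5]
force: [-0.8, 0.4, 0.1]
opening: 0.0878
gripper_force: 0.0
```

>>> {"fn": "carry_out", "kwargs": {
  "deltas": [
    [[1, 0.37, 0.2, 0.07, 1], [1, 0.37, 0.2, 0.07, 1], [1, 0.37, 0.2, 0.07, 1], [1, 0.37, 0.2, 0.07, 1], [1, 0.37, 0.2, 0.07, 1]]
  ]
}}

```text
clock: 4.3
tool_pos: [0.5903, -0.1259, 0.2071]
orientation: [179.9, 0.0, -68.7]
force: [-0.8, 1.0, -0.7]
opening: 0.0877
gripper_force: 0.0
```

```bash
python3 go.py .6075 -.1634 .06 -68.7
```

```text
4.3 [ 0.5903 -0.1259  0.2071] scaled [ 0.2063 -0.0139  0.7355] turn 0.0 dist 0.153 min rows 3.0561427495386897 0.0010866383691002213
```

>>> {"fn": "carry_out", "kwargs": {
  "deltas": [
    [[0.206, -0.014, 0.73, 0, 1], [0.206, -0.014, 0.73, 0, 1], [0.206, -0.014, 0.73, 0, 1], [0.206, -0.014, 0.73, 0, 1], [0.206, -0.014, 0.73, 0, 1]]
  ]
}}

```text
clock: 4.8
tool_pos: [0.6069, -0.1601, 0.0626]
orientation: [179.9, 0.0, -68.5]
force: [0.4, 0.9, 1.1]
opening: 0.0877
gripper_force: 0.0
```

```bash
python3 go.py .6075 -.1634 .004 -68.7; python3 -c "
from h import *
T=ctrl.snapshot('top');S=ctrl.snapshot('scene');f=lambda s,X:s['color'][int(proj(s,X)[1])-50:int(proj(s,X)[1])+50,int(proj(s,X)[0])-60:int(proj(s,X)[0])+60]
X=(.6075,-.1634,.05);cv2.imwrite('pics/d.png',cv2.resize(np.hstack([f(T,X),f(S,X)]),None,fx=3.3,fy=3.3,interpolation=2)[:,:,::-1])"
```

```text
4.8 [ 0.6069 -0.1601  0.0626] scaled [0.0164 0.0026 0.2931] turn 0.0005 dist 0.059 min rows 1.1742445879201406 0.02054163228525013
```

View pics/d.png

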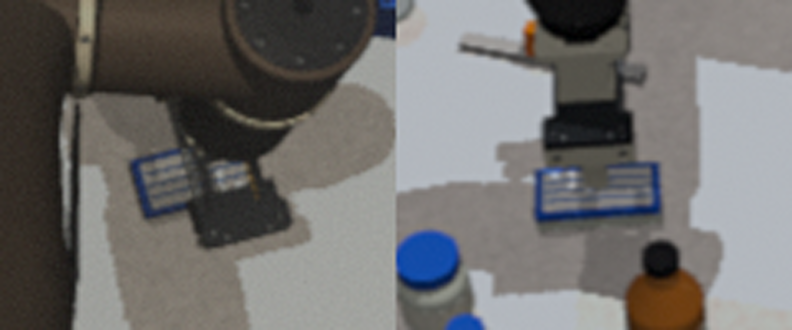

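The gripper sits centred over the tray in both views (top (215,190), scene (595,160)). Descending.

>>> {"fn": "carry_out", "kwargs": {
  "deltas": [
    [[0.01, 0.003, 0.15, 0, 1], [0.01, 0.003, 0.25, 0, 1], [0.01, 0.003, 0.285, 0, 1], [0.01, 0.003, 0.285, 0, 1], [0.01, 0.003, 0.285, 0, 1]]
  ]
}}

```text
clock: 5.4
tool_pos: [0.6087, -0.1622, 0.0083]
orientation: [-179.8, -0.1, -68.5]
force: [-0.2, -0.3, 1.2]
opening: 0.0874
gripper_force: 0.0
```

>>> {"fn": "carry_out", "kwargs": {
  "deltas": [
    [[0, 0, 0, 0, -1], [0, 0, 0, 0, -1], [0, 0, 0, 0, -1], [0, 0, 0, 0, -1], [0, 0, 0, 0, -1]]
  ]
}}

```text
clock: 5.9
tool_pos: [0.6072, -0.1625, 0.0062]
orientation: [-180.0, -0.0, -68.6]
force: [0.3, -0.7, -0.4]
opening: 0.0531
gripper_force: 0.0
```

>>> {"fn": "carry_out", "kwargs": {
  "deltas": [
    [[0, 0, 0, 0, -1], [0, 0, 0, 0, -1], [0, 0, 0, 0, -1]]
  ]
}}

```text
clock: 6.2
tool_pos: [0.6072, -0.1625, 0.0061]
orientation: [180.0, 0.0, -68.6]
force: [0.5, -0.2, -0.6]
opening: 0.0291
gripper_force: 0.0
```

The opening fell to 29 mm without force, so I'll look.

```bash
python3 -c "
from h import *
o=ctrl.get_obs();print(o)
T=ctrl.snapshot('top');S=ctrl.snapshot('scene');f=lambda s,X:s['color'][int(proj(s,X)[1])-50:int(proj(s,X)[1])+50,int(proj(s,X)[0])-60:int(proj(s,X)[0])+60]
X=(.6075,-.1634,.05);cv2.imwrite('pics/e.png',cv2.resize(np.hstack([f(T,X),f(S,X)]),None,fx=3.3,fy=3.3,interpolation=2)[:,:,::-1])"
```

```text
{'clock': 6.2, 'joint_pos': array([ 2.78255011e+00,  2.65173101e+01, -1.80909209e+01, -8.89844512e-04,
       -4.53953242e+01,  1.86663323e+01]), 'qvel': array([ 0.04229931, -0.0645576 , -0.00241849, -0.020429  , -0.06820884,
        0.0757785 ]), 'tau': array([-2.06909026e-03, -5.90349483e+01,  2.22500414e+01,  5.28391287e+00,
        5.87539282e-02, -1.52136508e-04]), 'tool_pos': array([ 0.60722154, -0.1625092 ,  0.0061027 ]), 'orientation': array([ 1.79996835e+02,  1.73806322e-03, -6.85517426e+01]), 'force': array([ 0.47831738, -0.24097714, -0.56663235]), 'moment': array([ 0.07423863, -0.037362  , -0.00562602]), 'gripper_force': 0.0, 'opening': 0.02906870951271788}
```

View pics/e.png

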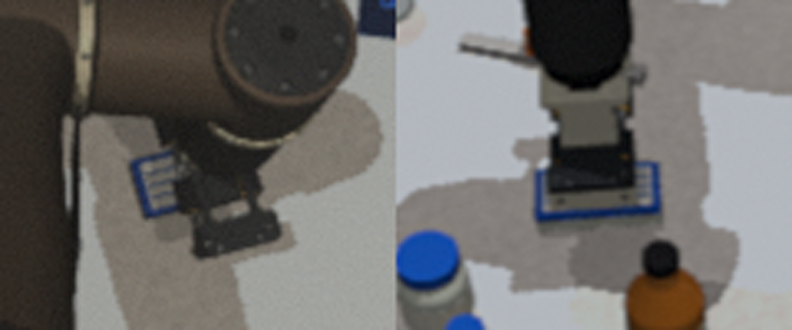

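```bash
python3 -c "
from fit import *
from scipy.spatial.transform import Rotation as Ro
o=ctrl.get_obs();p=np.array(o['tool_pos']);R=Ro.from_euler('xyz',o['orientation'],degrees=True).as_matrix()
g=o['opening']/2
T=ctrl.snapshot('top');S=ctrl.snapshot('scene');out=[]
for s in(T,S):
  k=3.6;c=proj(s,(.6075,-.1634,.05)).astype(int);x0,y0=c[0]-55,c[1]-70
  im=cv2.resize(s['color'][y0:y0+140,x0:x0+110],None,fx=k,fy=k,interpolation=2)
  im=cv2.convertScaleAbs(im,alpha=1.8)
  def L(A,B,col):
    q=[tuple(int(v) for v in (proj(s,p+R@np.array(X))-[x0,y0]+.5)*k) for X in(A,B)];cv2.line(im,*q,col,1)
  for sg in(-1,1):
    for xx in(-.0095,.0095):L((xx,sg*g,0),(xx,sg*g,-.066),(255,0,0))
    L((-.0095,sg*g,0),(.0095,sg*g,0),(255,0,0))
  for a,b in(((-.039,-.0965),(-.039,.0965)),((.039,-.0965),(.039,.0965)),((-.039,-.0965),(.039,-.0965)),((-.039,.0965),(.039,.0965))):
    L((*a,-.066),(*b,-.066),(0,255,0))
  out.append(im)
cv2.imwrite('pics/f.png',np.hstack(out)[:600,:,::-1])"
```

```text
(no output)
```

View pics/f.png

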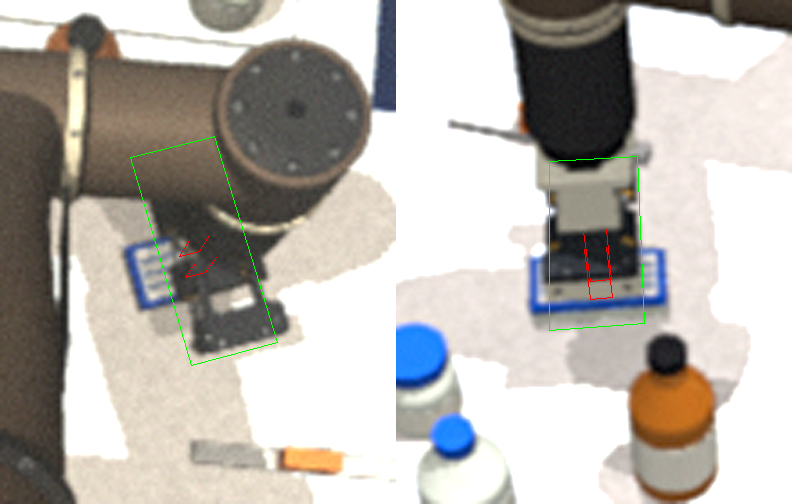

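```bash
python3 -c "
from h import *
S=ctrl.snapshot('scene');c=proj(S,(.6075,-.1634,.05)).astype(int)
print(c)
for g in(-.065,-.044,0,.044,.065):
  for z in(.0626,.0826,.1026,.1286): print(g,z,((proj(S,(.6069+g*.93,-.1601+g*.365,z))-c+[60,50])*3.3+[396,0]).round())
o=ctrl.get_obs();print(o['clock'])
"
```

```text
[260 210]
-0.065 0.0626 [596. 109.]
-0.065 0.0826 [594.  94.]
-0.065 0.1026 [592.  80.]
-0.065 0.1286 [590.  60.]
-0.044 0.0626 [596. 125.]
-0.044 0.0826 [594. 110.]
-0.044 0.1026 [593.  96.]
-0.044 0.1286 [590.  76.]
0 0.0626 [597. 159.]
0 0.0826 [595. 145.]
0 0.1026 [593. 130.]
0 0.1286 [591. 111.]
0.044 0.0626 [597. 195.]
0.044 0.0826 [596. 180.]
0.044 0.1026 [594. 166.]
0.044 0.1286 [592. 147.]
0.065 0.0626 [598. 212.]
0.065 0.0826 [596. 198.]
0.065 0.1026 [594. 183.]
0.065 0.1286 [592. 164.]
6.45
```

>>> {"fn": "carry_out", "kwargs": {
  "deltas": [
    [[0, 0, 0, 0, -1], [0, 0, 0, 0, -1]]
  ]
}}

```text
clock: 6.65
tool_pos: [0.6072, -0.1625, 0.0061]
orientation: [180.0, 0.0, -68.5]
force: [-0.6, -0.7, 0.0]
opening: 0.0007
gripper_force: 0.0
```

The fingers closed fully above the tray: in picture d the front fingertip (590,187) sits higher than the reported TCP predicts. The reported height looks too low by 2–3 cm, so I'll probe down onto the tray top in small steps.

>>> {"fn": "carry_out", "kwargs": {
  "deltas": [
    [[0, 0, 0.0075, 0, -1], [0, 0, 0.015, 0, -1], [0, 0, 0.02, 0, -1]]
  ]
}}

```text
clock: 6.95
tool_pos: [0.6071, -0.1625, 0.0019]
orientation: [180.0, 0.0, -68.6]
force: [-1.4, -0.1, 0.2]
opening: 0.0002
gripper_force: 0.0
```

```bash
python3 -c "
from fit import *
from scipy.spatial.transform import Rotation as Ro
o=ctrl.get_obs();print(o['tool_pos'],o['force']);p=np.array(o['tool_pos'])
T=ctrl.snapshot('top');S=ctrl.snapshot('scene');out=[]
for s in(T,S):
  k=5.5;c=proj(s,(.6075,-.1634,.03)).astype(int);x0,y0=c[0]-36,c[1]-40
  im=cv2.convertScaleAbs(cv2.resize(s['color'][y0:y0+80,x0:x0+72],None,fx=k,fy=k,interpolation=2),alpha=2.5,beta=20)
  out.append(im)
cv2.imwrite('pics/g.png',np.hstack(out)[:,:,::-1])"
```

```text
[ 0.60709162 -0.16247931  0.00191893] [-1.38548504 -0.09522767  0.18440246]
```

View pics/g.png

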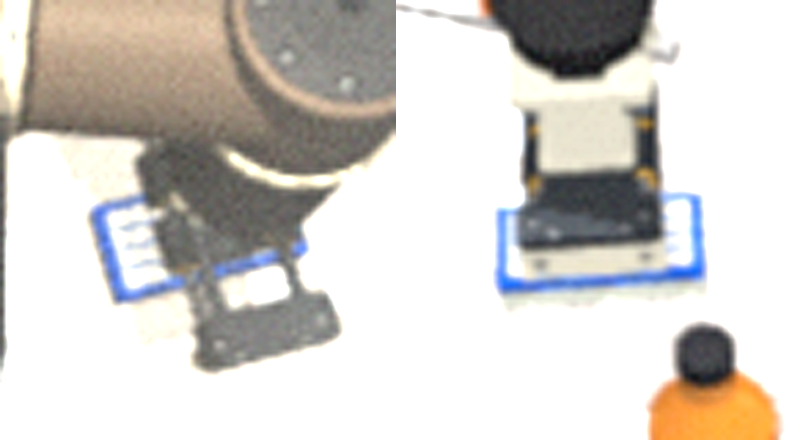

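>>> {"fn": "carry_out", "kwargs": {
  "deltas": [
    [[0, 0, 0.0075, 0, -1], [0, 0, 0.015, 0, -1], [0, 0, 0.022, 0, -1], [0, 0, 0.03, 0, -1], [0, 0, 0.03, 0, -1]]
  ]
}}

```text
clock: 7.55
tool_pos: [0.6072, -0.1625, -0.0031]
orientation: [180.0, -0.0, -68.5]
force: [-2.3, 1.6, 7.7]
opening: 0.0003
gripper_force: 3.7
```

Contact on the tray top came at reported z ≈ -0.003, so the true tip height is about 26 mm above the reading. I'll lift, open and redo the grasp.

>>> {"fn": "carry_out", "kwargs": {
  "deltas": [
    [[0, 0, -0.06, 0, 1], [0, 0, -0.06, 0, 1], [0, 0, -0.06, 0, 1], [0, 0, -0.06, 0, 1], [0, 0, -0.06, 0, 1]]
  ]
}}

```text
clock: 8.05
tool_pos: [0.607, -0.1625, 0.0078]
orientation: [180.0, 0.0, -68.6]
force: [0.0, 0.1, 0.2]
opening: 0.0348
gripper_force: 0.0
```

>>> {"fn": "carry_out", "kwargs": {
  "deltas": [
    [[0, 0, 0, 0, 1], [0, 0, 0, 0, 1], [0, 0, 0, 0, 1], [0, 0, 0, 0, 1], [0, 0, 0, 0, 1]]
  ]
}}

```text
clock: 8.55
tool_pos: [0.6072, -0.1625, 0.0081]
orientation: [180.0, 0.0, -68.5]
force: [-0.6, 0.4, 0.1]
opening: 0.0751
gripper_force: 0.0
```

```bash
python3 go.py .6075 -.1634 -.020 -68.7; python3 -c "
from panel import *
import panel as p
p.SAT=80
s=ctrl.snapshot('scene');print(panel(s,(.607,-.162,.38),.024))
r=ctrl.silhouettes(s,'tray_new_center')[0];print(r['centre'])"
```

```text
8.55 [ 0.6072 -0.1625  0.0081] scaled [0.0048 0.0005 0.1407] turn 0.0004 dist 0.028 min rows 0.5631898218700507 0.017567788301998444
None
[266.5, 223.6]
```

>>> {"fn": "carry_out", "kwargs": {
  "deltas": [
    [[0, 0, 0, 0, 1], [0, 0, 0, 0, 1], [0, 0, 0.03, 0, 1], [0, 0, 0.055, 0, 1], [0, 0, 0.08, 0, 1]]
  ]
}}

```text
clock: 9.15
tool_pos: [0.6069, -0.1625, -0.0086]
orientation: [180.0, 0.0, -68.6]
force: [-0.3, -1.0, 0.1]
opening: 0.0877
gripper_force: 0.0
```

>>> {"fn": "carry_out", "kwargs": {
  "deltas": [
    [[0, 0, 0.02, 0, 1], [0, 0, 0.04, 0, 1], [0, 0, 0.055, 0, 1], [0, 0, 0.055, 0, 1]]
  ]
}}

```text
clock: 9.55
tool_pos: [0.6069, -0.1625, -0.0194]
orientation: [180.0, 0.0, -68.6]
force: [-0.4, -0.1, -0.1]
opening: 0.0875
gripper_force: 0.0
```

>>> {"fn": "carry_out", "kwargs": {
  "deltas": [
    [[0, 0, 0, 0, -1], [0, 0, 0, 0, -1], [0, 0, 0, 0, -1], [0, 0, 0, 0, -1], [0, 0, 0, 0, -1]]
  ]
}}

```text
clock: 10.05
tool_pos: [0.6072, -0.1625, -0.0186]
orientation: [-180.0, -0.0, -68.5]
force: [-0.7, -0.2, 1.1]
opening: 0.0594
gripper_force: 30.0
```

>>> {"fn": "carry_out", "kwargs": {
  "deltas": [
    [[0, 0, 0, 0, -1], [0, 0, 0, 0, -1]]
  ]
}}

```text
clock: 10.25
tool_pos: [0.6072, -0.1625, -0.0187]
orientation: [-180.0, -0.0, -68.5]
force: [-0.4, -0.3, 2.6]
opening: 0.06
gripper_force: 30.0
```

>>> {"fn": "carry_out", "kwargs": {
  "deltas": [
    [[0, 0, -0.05, 0, -1], [0, 0, -0.2, 0, -1], [0, 0, -0.4, 0, -1], [0, 0, -0.6, 0, -1], [0, 0, -0.8, 0, -1]]
  ]
}}

```text
clock: 10.75
tool_pos: [0.6068, -0.1624, 0.1432]
orientation: [180.0, 0.0, -68.6]
force: [0.8, 0.9, -2.0]
opening: 0.0596
gripper_force: 30.0
```

>>> {"fn": "carry_out", "kwargs": {
  "deltas": [
    [[-0.1, 0, -0.25, 0, -1], [-0.3, 0, -0.3, 0, -1], [-0.5, 0, -0.3, 0, -1], [-0.7, 0, -0.3, 0, -1], [-0.9, 0, -0.3, 0, -1]]
  ]
}}

```text
clock: 11.25
tool_pos: [0.5404, 0.0062, 0.2019]
orientation: [-180.0, 0.0, -68.6]
force: [0.8, 0.4, -2.5]
opening: 0.0602
gripper_force: 30.0
```

```bash
python3 go.py .552 .221 .2 -97.85
```

```text
11.25 [0.5404 0.0062 0.2019] scaled [-0.9784 -0.4463  0.0099] turn 0.0813 dist 0.215 min rows 4.301576242446283 3.4073943401472047
```

>>> {"fn": "carry_out", "kwargs": {
  "deltas": [
    [[-0.2, -0.09, 0, 0.02, -1], [-0.42, -0.19, 0, 0.04, -1], [-0.65, -0.3, 0, 0.06, -1], [-0.85, -0.39, 0, 0.0813, -1], [-0.978, -0.446, 0, 0.0813, -1]]
  ]
}}

```text
clock: 11.75
tool_pos: [0.5525, 0.2227, 0.2015]
orientation: [-180.0, 0.0, -98.0]
force: [0.8, -0.3, -1.4]
opening: 0.0599
gripper_force: 30.0
```

>>> {"fn": "carry_out", "kwargs": {
  "deltas": [
    [[0, 0, 0.05, 0, -1], [0, 0, 0.1, 0, -1], [0, 0, 0.1, 0, -1]]
  ]
}}

```text
clock: 12.05
tool_pos: [0.5516, 0.2185, 0.1794]
orientation: [179.8, -0.1, -97.8]
force: [-0.4, -0.1, -2.0]
opening: 0.0595
gripper_force: 30.0
```

```bash
cat > look.py <<'E'
import sys
from fit import *
z=float(sys.argv[1])  # tray bottom true z
o=ctrl.get_obs();print(o['clock'],o['tool_pos'].round(4),o['orientation'].round(2),o['force'].round(1))
T=ctrl.snapshot('top');S=ctrl.snapshot('scene');out=[]
v=(o['tool_pos'][0],o['tool_pos'][1]-.0009,np.radians(o['orientation'][2]+90))
for s in(T,S):
  k=5;c=proj(s,(.552,.22,.15)).astype(int);x0,y0=c[0]-38,c[1]-50
  im=cv2.convertScaleAbs(cv2.resize(s['color'][y0:y0+100,x0:x0+76],None,fx=k,fy=k,interpolation=2),alpha=2 if s is T else 1.5)
  for B,col in((box(*v,.06,.12,z,z+.024),(255,0,0)),(box(.5522,.22,-.137,.06,.12,.09,.138),(0,255,0))):
    q=[tuple(int(t) for t in (proj(s,X)-[x0,y0]+.5)*k) for X in B]
    for i in range(8):
      for b in(1,2,4):
        if not i&b:cv2.line(im,q[i],q[i|b],col,1)
  out.append(im)
cv2.imwrite('pics/'+sys.argv[2]+'.png',np.hstack(out)[:,:,::-1])
E
python3 look.py .2 i; python3 go.py .5522 .2209 .13 -97.85
```

```text
12.05 [0.5516 0.2185 0.1794] [ 1.7984e+02 -1.2000e-01 -9.7850e+01] [-0.4 -0.1 -2. ]
12.15 [0.5527 0.2185 0.1811] scaled [-0.0116  0.0041  0.2553] turn -0.0001 dist 0.051 min rows 1.0225484169974752 0.002787442946414182
```

View pics/i.png

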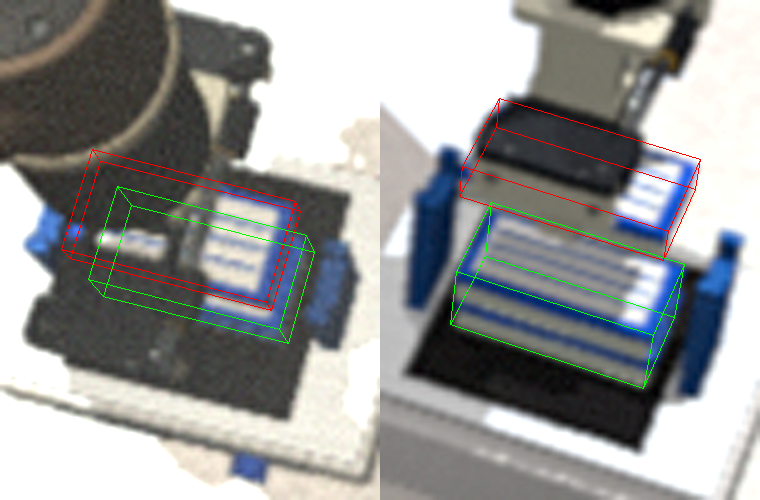

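In both views the red box (held tray, corner at (698,160)) and the green box (pile, corner at (683,265)) match the image. Descending.

>>> {"fn": "carry_out", "kwargs": {
  "deltas": [
    [[-0.0116, 0.002, 0.06, 0, -1], [-0.0116, 0.002, 0.12, 0, -1], [-0.0116, 0.002, 0.18, 0, -1], [-0.0116, 0.002, 0.23, 0, -1], [-0.0116, 0.002, 0.25, 0, -1]]
  ]
}}

```text
clock: 12.65
tool_pos: [0.5521, 0.2215, 0.1293]
orientation: [179.9, -0.1, -97.8]
force: [-0.9, 0.1, -1.9]
opening: 0.06
gripper_force: 30.0
```

```bash
python3 -c "
from h import *
ctrl.snapshot('top')"; python3 look.py .149 j; python3 go.py .5522 .2209 .120 -97.85
```

```text
12.7 [0.5521 0.2215 0.1293] [ 1.799e+02 -1.000e-01 -9.783e+01] [ 0.1  0.5 -2.3]
12.8 [0.5528 0.222  0.1309] scaled [0.0058 0.0024 0.0546] turn 0.0001 dist 0.011 min rows 0.21971629116344116 0.004620318452449612
```

View pics/j.png

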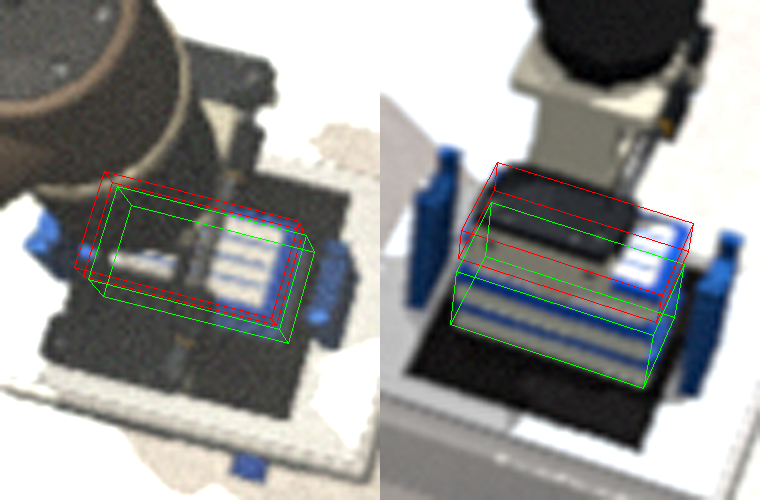

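>>> {"fn": "carry_out", "kwargs": {
  "deltas": [
    [[0, 0, 0.015, 0, -1], [0, 0, 0.03, 0, -1], [0, 0, 0.04, 0, -1], [0, 0, 0.048, 0, -1], [0, 0, 0.048, 0, -1]]
  ]
}}

```text
clock: 13.3
tool_pos: [0.5527, 0.222, 0.1214]
orientation: [180.0, -0.0, -97.8]
force: [-0.5, 0.0, -0.1]
opening: 0.0595
gripper_force: 30.0
```

>>> {"fn": "carry_out", "kwargs": {
  "deltas": [
    [[0, 0, 0.004, 0, -1], [0, 0, 0.007, 0, -1], [0, 0, 0.007, 0, -1]]
  ]
}}

```text
clock: 13.6
tool_pos: [0.5528, 0.222, 0.1201]
orientation: [180.0, -0.0, -97.8]
force: [0.4, -0.2, -1.4]
opening: 0.0593
gripper_force: 30.0
```

>>> {"fn": "carry_out", "kwargs": {
  "deltas": [
    [[0, 0, 0.005, 0, -1], [0, 0, 0.005, 0, -1], [0, 0, 0.005, 0, -1]]
  ]
}}

```text
clock: 13.9
tool_pos: [0.5529, 0.2221, 0.1193]
orientation: [-180.0, 0.0, -97.8]
force: [-1.2, 0.0, -0.1]
opening: 0.0598
gripper_force: 30.0
```

>>> {"fn": "carry_out", "kwargs": {
  "deltas": [
    [[0, 0, 0.004, 0, -1], [0, 0, 0.004, 0, -1], [0, 0, 0.004, 0, -1]]
  ]
}}

```text
clock: 14.2
tool_pos: [0.553, 0.2222, 0.1193]
orientation: [-180.0, 0.0, -97.8]
force: [-2.3, -0.0, 5.6]
opening: 0.0595
gripper_force: 30.0
```

Contact (5.6 N). I'll release gradually, then rise.

>>> {"fn": "carry_out", "kwargs": {
  "deltas": [
    [[0, 0, -0.002, 0, 0.6], [0, 0, -0.002, 0, 0.8], [0, 0, -0.002, 0, 1], [0, 0, -0.002, 0, 1], [0, 0, -0.002, 0, 1]]
  ]
}}

```text
clock: 14.7
tool_pos: [0.5528, 0.222, 0.1186]
orientation: [180.0, -0.0, -97.8]
force: [0.1, 0.1, 0.6]
opening: 0.087
gripper_force: 0.0
```

>>> {"fn": "carry_out", "kwargs": {
  "deltas": [
    [[0, 0, -0.05, 0, 1], [0, 0, -0.15, 0, 1], [0, 0, -0.3, 0, 1], [0, 0, -0.5, 0, 1], [0, 0, -0.5, 0, 1]]
  ]
}}

```text
clock: 15.2
tool_pos: [0.5558, 0.2233, 0.2257]
orientation: [-179.5, 0.3, -97.8]
force: [0.1, 0.1, -0.1]
opening: 0.0877
gripper_force: 0.0
```

```bash
python3 go.py .4395 -.2782 .2 -88.5
```

```text
15.2 [0.5558 0.2233 0.2257] scaled [2.564  0.2381 0.1119] turn -0.0258 dist 0.515 min rows 10.309770065257784 1.079417477788667
```

>>> {"fn": "carry_out", "kwargs": {
  "deltas": [
    [[0.86, 0.08, 0, 0, 1], [0.86, 0.08, 0, 0, 1], [0.86, 0.08, 0, 0, 1], [0.86, 0.08, 0, 0, 1], [0.86, 0.08, 0, 0, 1]]
  ]
}}

```text
clock: 15.7
tool_pos: [0.5129, 0.0513, 0.22]
orientation: [-179.9, 0.0, -98.0]
force: [0.5, 0.7, 1.2]
opening: 0.0878
gripper_force: 0.0
```

>>> {"fn": "carry_out", "kwargs": {
  "deltas": [
    [[0.86, 0.08, 0, 0, 1], [0.86, 0.08, 0, 0, 1], [0.86, 0.08, 0, 0, 1], [0.86, 0.08, 0, 0, 1], [0.86, 0.08, 0, 0, 1]]
  ]
}}

```text
clock: 16.2
tool_pos: [0.474, -0.1163, 0.2194]
orientation: [-180.0, -0.0, -98.0]
force: [0.6, 0.2, -0.2]
opening: 0.0877
gripper_force: 0.0
```

```bash
python3 go.py .4395 -.2782 .1 -88.5; python3 -c "
import panel as p
from panel import *
T=ctrl.snapshot('top');S=ctrl.snapshot('scene')
for a,cl in((120,5),(80,5),(60,5)):
  p.SAT=a;print([panel(s,(.5522,.22,-.137),.162,cl=cl) for s in(T,S)])
for n in('bar_base','bar_grip'):
  q=[(s,ctrl.silhouettes(s,n)[0]['mask']) for s in(S,)];print(fit(q,barf(0),(.4395,-.278,.05)),fit(q,barf(0),(.4395,-.278,-.1)))
save(S,'s1')
"
```

```text
16.2 [ 0.474  -0.1163  0.2194] scaled [0.8254 0.0588 0.597 ] turn -0.0263 dist 0.204 min rows 4.0812885499996 1.1033887284984234
[None, None]
[None, (array([ 0.55444483,  0.22069425, -0.14345151]), (50.74999237060547, 104.99998474121094))]
[None, (array([ 0.55454697,  0.22052406, -0.14178464]), (49.24999237060547, 103.74998474121094))]
(array([ 0.44180535, -0.27868753,  0.02244508]), np.float64(0.11041074991226196)) (array([ 0.44203006, -0.27861364,  0.02124539]), np.float64(0.1105877161026001))
(array([ 0.44016636, -0.28067672,  0.03535851]), np.float64(0.21992576122283936)) (array([ 0.44016906, -0.2794832 ,  0.01751607]), np.float64(0.218522310256958))
```

The new tray's panel is within about 1.5 mm of the one below. On to the bar.

>>> {"fn": "carry_out", "kwargs": {
  "deltas": [
    [[0.82, 0.055, 0.3, -0.026, 1], [0.82, 0.055, 0.6, -0.026, 1], [0.82, 0.055, 0.75, -0.026, 1], [0.82, 0.055, 0.75, -0.026, 1], [0.82, 0.055, 0.75, -0.026, 1]]
  ]
}}

```text
clock: 16.9
tool_pos: [0.4403, -0.2756, 0.0663]
orientation: [179.9, 0.0, -88.4]
force: [0.5, 0.5, 0.3]
opening: 0.0873
gripper_force: 0.0
```

>>> {"fn": "carry_out", "kwargs": {
  "deltas": [
    [[0, 0, 0, 0, 1]]
  ]
}}

```text
clock: 17.0
tool_pos: [0.4385, -0.2755, 0.0647]
orientation: [179.6, 0.1, -88.5]
force: [-0.0, 0.8, -0.9]
opening: 0.0872
gripper_force: 0.0
```

```bash
python3 go.py .440 -.2775 -.006 -88.6
```

```text
17.0 [ 0.4385 -0.2755  0.0647] scaled [ 0.0109 -0.0095  0.3536] turn 0.0002 dist 0.071 min rows 1.4155630643454775 0.006757660929537058
```

>>> {"fn": "carry_out", "kwargs": {
  "deltas": [
    [[0.01, -0.005, 0.1, 0, 1], [0.01, -0.005, 0.2, 0, 1], [0.01, -0.005, 0.29, 0, 1], [0.01, -0.005, 0.34, 0, 1], [0.01, -0.005, 0.35, 0, 1]]
  ]
}}

```text
clock: 17.5
tool_pos: [0.4425, -0.2764, -0.0018]
orientation: [179.9, 0.0, -88.4]
force: [-0.1, -0.2, -0.7]
opening: 0.0879
gripper_force: 0.0
```

>>> {"fn": "carry_out", "kwargs": {
  "deltas": [
    [[0, 0, 0, 0, -1], [0, 0, 0, 0, -1], [0, 0, 0, 0, -1], [0, 0, 0, 0, -1], [0, 0, 0, 0, -1]]
  ]
}}

```text
clock: 18.0
tool_pos: [0.4423, -0.2774, -0.0009]
orientation: [-180.0, -0.0, -88.5]
force: [-0.7, -0.7, -0.3]
opening: 0.0532
gripper_force: 0.0
```

>>> {"fn": "carry_out", "kwargs": {
  "deltas": [
    [[0, 0, 0, 0, -1], [0, 0, 0, 0, -1], [0, 0, 0, 0, -1], [0, 0, 0, 0, -1], [0, 0, 0, 0, -1]]
  ]
}}

```text
clock: 18.5
tool_pos: [0.4417, -0.2773, -0.0014]
orientation: [180.0, 0.0, -88.5]
force: [-1.8, 0.0, 0.9]
opening: 0.0182
gripper_force: 29.9
```

>>> {"fn": "carry_out", "kwargs": {
  "deltas": [
    [[0, 0, 0, 0, -1], [0, 0, 0, 0, -1]]
  ]
}}

```text
clock: 18.7
tool_pos: [0.4417, -0.2773, -0.0013]
orientation: [180.0, 0.0, -88.5]
force: [-1.9, 0.0, 0.7]
opening: 0.018
gripper_force: 29.9
```

>>> {"fn": "carry_out", "kwargs": {
  "deltas": [
    [[0, 0, -0.05, 0, -1], [0, 0, -0.2, 0, -1], [0, 0, -0.4, 0, -1], [0, 0, -0.6, 0, -1], [0, 0, -0.8, 0, -1]]
  ]
}}

```text
clock: 19.2
tool_pos: [0.442, -0.2772, 0.161]
orientation: [-180.0, 0.0, -88.5]
force: [1.4, -0.3, -3.0]
opening: 0.0177
gripper_force: 29.9
```

>>> {"fn": "carry_out", "kwargs": {
  "deltas": [
    [[-0.1, 0, -0.2, 0, -1], [-0.3, 0, -0.35, 0, -1], [-0.5, 0.05, -0.35, 0.01, -1], [-0.7, 0.1, -0.35, 0.0197, -1], [-0.9, 0.1, -0.35, 0.0197, -1]]
  ]
}}

```text
clock: 19.7
tool_pos: [0.4158, -0.0967, 0.2296]
orientation: [-179.9, 0.1, -95.7]
force: [1.5, 1.0, -2.0]
opening: 0.0177
gripper_force: 29.9
```

```bash
python3 go.py .5508 .2176 .23 -95.6
```

```text
19.7 [ 0.4158 -0.0967  0.2296] scaled [-1.6307e+00 -5.1480e-01  5.0000e-04] turn -0.0003 dist 0.342 min rows 6.840099566861187 0.013922215068011697
```

>>> {"fn": "carry_out", "kwargs": {
  "deltas": [
    [[-0.2, -0.06, 0, 0, -1], [-0.42, -0.13, 0, 0, -1], [-0.64, -0.2, 0, 0, -1], [-0.84, -0.26, 0, 0, -1], [-0.9, -0.28, 0, 0, -1]]
  ]
}}

```text
clock: 20.2
tool_pos: [0.4916, 0.0792, 0.229]
orientation: [-180.0, 0.1, -95.4]
force: [-0.2, -0.3, -3.2]
opening: 0.0179
gripper_force: 29.9
```

>>> {"fn": "carry_out", "kwargs": {
  "deltas": [
    [[-0.15, -0.05, 0, 0, -1], [-0.35, -0.11, 0, 0, -1], [-0.55, -0.17, 0, 0, -1], [-0.68, -0.22, 0, 0, -1], [-0.72, -0.235, 0, 0, -1]]
  ]
}}

```text
clock: 20.7
tool_pos: [0.5519, 0.2167, 0.2284]
orientation: [180.0, -0.0, -95.5]
force: [-0.2, 0.2, -2.4]
opening: 0.0175
gripper_force: 29.9
```

>>> {"fn": "carry_out", "kwargs": {
  "deltas": [
    [[0, 0, 0, 0, -1], [0, 0, 0, 0, -1], [0, 0, 0, 0, -1]]
  ]
}}

```text
clock: 21.0
tool_pos: [0.5508, 0.2135, 0.2292]
orientation: [-180.0, 0.0, -95.6]
force: [0.5, -0.2, -2.3]
opening: 0.0182
gripper_force: 29.9
```

```bash
python3 go.py .5508 .2176 .20 -95.6
cat > look2.py <<'E'
import sys
from fit import *
o=ctrl.get_obs();z=o['tool_pos'][2]+.0013
T=ctrl.snapshot('top');S=ctrl.snapshot('scene');out=[]
v=(o['tool_pos'][0],o['tool_pos'][1],np.radians(o['orientation'][2]+90));P=(.5508,.2176,-.097)
for s in(T,S):
  k=4.6;c=proj(s,(.552,.22,.16)).astype(int);x0,y0=c[0]-43,c[1]-55
  im=cv2.convertScaleAbs(cv2.resize(s['color'][y0:y0+105,x0:x0+86],None,fx=k,fy=k,interpolation=2),alpha=2 if s is T else 1.5)
  L=[(box(*v,.018,.2,z,z+.012),(255,0,0))]+[(box(*P,.05,.014,.09,.182,0,y),(0,255,0)) for y in(-.085,.085)]+[(box(*P,.032,.014,.168,.182,0,y),(255,255,0)) for y in(-.085,.085)]
  for B,col in L:
    q=[tuple(int(t) for t in (proj(s,X)-[x0,y0]+.5)*k) for X in B]
    for i in range(8):
      for b in(1,2,4):
        if not i&b:cv2.line(im,q[i],q[i|b],col,1)
  out.append(im)
cv2.imwrite('pics/'+sys.argv[1]+'.png',np.hstack(out)[:,:,::-1])
E
python3 look2.py k
```

```text
21.0 [0.5508 0.2135 0.2292] scaled [-0.0205  0.0018  0.1458] turn 0.0 dist 0.029 min rows 0.5890698964442652 0.00038141141721539375
```

View pics/k.png

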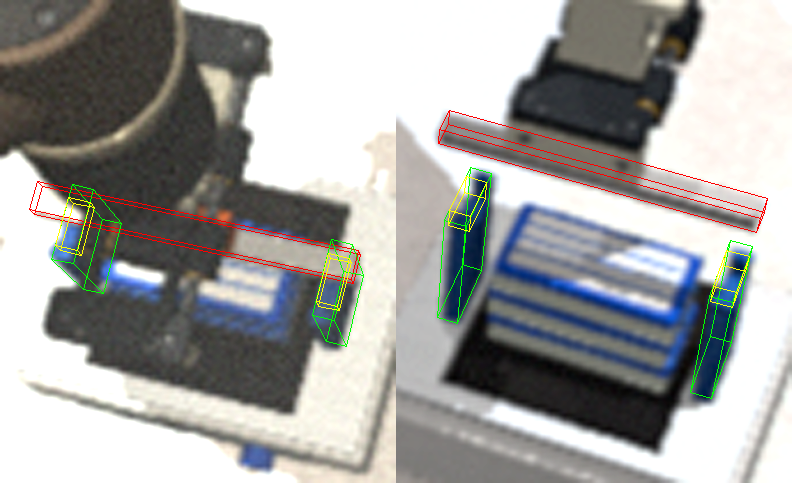

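The red bar outline matches the image, and the post outlines match the posts (saddles at (75,225) and (335,280) in the top view, (470,205) and (728,272) in the scene). Lowering.

>>> {"fn": "carry_out", "kwargs": {
  "deltas": [
    [[-0.02, 0.002, 0.05, 0, -1], [-0.02, 0.002, 0.12, 0, -1], [-0.02, 0.002, 0.2, 0, -1], [-0.02, 0.002, 0.25, 0, -1], [-0.02, 0.002, 0.28, 0, -1]]
  ]
}}

```text
clock: 21.6
tool_pos: [0.5504, 0.2181, 0.1709]
orientation: [179.9, -0.1, -95.6]
force: [0.2, -1.4, -1.9]
opening: 0.0176
gripper_force: 29.9
```

>>> {"fn": "carry_out", "kwargs": {
  "deltas": [
    [[0, 0, 0.005, 0, -1], [0, 0, 0.01, 0, -1], [0, 0, 0.015, 0, -1], [0, 0, 0.02, 0, -1], [0, 0, 0.02, 0, -1]]
  ]
}}

```text
clock: 22.1
tool_pos: [0.5512, 0.2187, 0.169]
orientation: [-180.0, 0.0, -95.6]
force: [-0.7, -0.9, -2.1]
opening: 0.0181
gripper_force: 29.9
```

>>> {"fn": "carry_out", "kwargs": {
  "deltas": [
    [[0, 0, 0.005, 0, -1], [0, 0, 0.009, 0, -1], [0, 0, 0.009, 0, -1]]
  ]
}}

```text
clock: 22.4
tool_pos: [0.5511, 0.2186, 0.1669]
orientation: [180.0, -0.0, -95.5]
force: [-0.6, 0.4, -3.0]
opening: 0.018
gripper_force: 29.9
```

>>> {"fn": "carry_out", "kwargs": {
  "deltas": [
    [[0, 0, 0.003, 0, -1], [0, 0, 0.005, 0, -1], [0, 0, 0.005, 0, -1]]
  ]
}}

```text
clock: 22.7
tool_pos: [0.5513, 0.2186, 0.1666]
orientation: [-180.0, 0.0, -95.5]
force: [-3.4, -0.2, 5.0]
opening: 0.0175
gripper_force: 30.0
```

Contact came at the predicted height. Releasing.

>>> {"fn": "carry_out", "kwargs": {
  "deltas": [
    [[0, 0, -0.003, 0, -0.4], [0, 0, -0.003, 0, 0], [0, 0, -0.003, 0, 0.5], [0, 0, -0.003, 0, 0.5], [0, 0, -0.003, 0, 0.5]]
  ]
}}

```text
clock: 23.2
tool_pos: [0.5512, 0.2186, 0.1664]
orientation: [180.0, -0.0, -95.6]
force: [0.1, -0.3, 0.7]
opening: 0.0521
gripper_force: 0.0
```

>>> {"fn": "carry_out", "kwargs": {
  "deltas": [
    [[0, 0, -0.03, 0, 0.5], [0, 0, -0.1, 0, 0.5], [0, 0, -0.25, 0, 0.5], [0, 0, -0.45, 0, 0.5], [0, 0, -0.5, 0, 0.5]]
  ]
}}

```text
clock: 23.7
tool_pos: [0.5533, 0.2194, 0.2729]
orientation: [-179.6, 0.2, -95.5]
force: [-0.8, 0.7, -0.1]
opening: 0.0656
gripper_force: 0.0
```

>>> {"fn": "carry_out", "kwargs": {
  "deltas": [
    [[0.2, 0, 0, 0, 0.5], [0.45, 0, 0, 0, 0.5], [0.7, 0, 0, 0, 0.5], [0.9, 0, 0, 0, 0.5], [0.9, 0, 0, 0, 0.5]]
  ]
}}

```text
clock: 24.2
tool_pos: [0.5331, 0.0357, 0.2683]
orientation: [-179.9, 0.0, -95.7]
force: [0.5, -0.8, 0.9]
opening: 0.0658
gripper_force: 0.0
```

```bash
python3 -c "
import panel as p
from panel import *
p.SAT=80
T=ctrl.snapshot('top');S=ctrl.snapshot('scene')
for n,s in(('T',T),('S',S)):
  m=ctrl.silhouettes(s,'bar_base')[0]['mask'];print(n,fit([(s,m)],barf(.168),(.551,.218,-.1)))
  for nm in('tray_new_center','tray_mid_center','tray_low_center','bar_grip'):
    r=ctrl.spot_point(s,nm);print(nm,[(round(q['p'],2),atz(s,q['centre'],dict(tray_new_center=.15,tray_mid_center=.126,tray_low_center=.102,bar_grip=.198)[nm]).round(4)) for q in r[:1]])
k=4.4;out=[]
for s in(T,S):
  c=proj(s,(.552,.22,.16)).astype(int);out.append(cv2.convertScaleAbs(cv2.resize(s['color'][c[1]-50:c[1]+55,c[0]-45:c[0]+45],None,fx=k,fy=k,interpolation=2),alpha=1.5))
cv2.imwrite('pics/z.png',np.hstack(out)[:,:,::-1])"
```

```text
T (array([ 0.54888461,  0.21267773, -0.08282152]), np.float64(0.6877291202545166))
tray_new_center []
tray_mid_center [(0.56, array([0.5476, 0.2262, 0.126 ]))]
tray_low_center [(0.52, array([0.5491, 0.2182, 0.102 ]))]
bar_grip [(0.67, array([0.5544, 0.2195, 0.198 ]))]
S (array([ 0.55239484,  0.21585024, -0.097523  ]), np.float64(0.1143459677696228))
tray_new_center [(0.82, array([0.5561, 0.2268, 0.15  ]))]
tray_mid_center [(0.57, array([0.5559, 0.2192, 0.126 ]))]
tray_low_center [(0.77, array([0.5446, 0.2163, 0.102 ]))]
bar_grip [(0.69, array([0.5519, 0.221 , 0.198 ]))]
```

View pics/z.png

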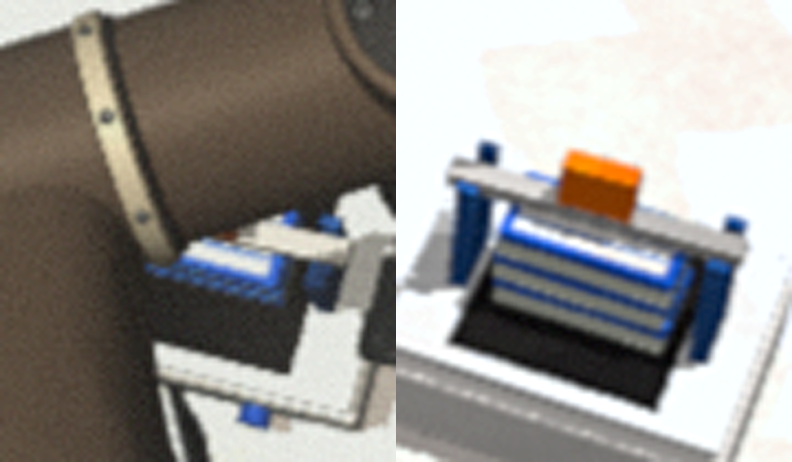

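The scene view shows the bar level across both posts, grip up, with the three trays flush beneath it. Its fitted pose (0.552, 0.216, -0.098 rad) matches the posts and the arm's height at contact, so I'll hand in.

```bash
python3 -c "
from plant import ctrl
print(ctrl.close_job())"
```

```text
the job is handed in; nothing more can be done
None
```

I handed the job in at about 24 s: the tray is on the pile within about 1.5 mm of the one below, and the bar is level in both saddles with the grip up (both checked on camera); the first grasp closed on air because the reported tool height read about 26 mm low, and no verdict came back.

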